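# Start up the strip bender

## Robot

A 6-joint arm with a two-finger parallel gripper is mounted at the origin on the work surface. World frame = base frame: x ahead of the robot, y to its left, z up, the work surface at z = 0. Lengths are in mm, angles in rad, forces in N, time in s.
With the tool pointing down it reaches from about 275 to 750 mm from the base axis. Payload 10.2 kg.
Tool frame: the origin (TCP) lies at the very end of the fingers, on their centre line; the grasp point (between the pads) lies 19 mm behind it; z points along the fingers, y is the line along which they close (so a half turn about z gives the same grasp; the last joint's range is limited). The gripper opens to 85 mm and grips with 20 to 120 N. Pads are 22 mm wide; open, the fingers measure 114 mm over their backs; the gripper's body (76 mm by 85 mm) begins 54 mm behind the grasp point. The pads swing forward as they close: fully open they stand 13 mm farther back than shut.
Start: joints at [1.064, 0.313, 1.498, -0, 1.331, -0.223], TCP at [147.016, 504.002, 231.294] pointing down, gripper open.
Joint ranges: [-2.94, 2.94], [-0.97, 2.17], [0.19, 2.56], [-1.23, 4.37], [0.02, 3.11], [-2.88, 2.88]. Speed limits (rad/s): [2.39, 2.39, 3.01, 3.14, 3.14, 3.14].

## Interface

Orientations are given as a unit quaternion [w, x, y, z].
In Python, from rig import ctrl, optics gives the robot as it stands. The module is installed in compiled form; this text tells all that it offers.
- The arm moves only by the shell command python3 -m handwheel 'ROWS' [FORCE]. ROWS is JSON, a list that holds one entry, the list of rows, each a list of 5 numbers: the gripper command: -1 is fully open, 1 is shut, values between are in proportion, then the shift along the world's x, y, z in units of 50 mm (1.0 is 50 mm), then the turn about the world's z in units of 8 degrees (1.0 is 8 degrees). In form: [[[gripper, tx, ty, tz, twist], ...]]. A call has 1 to 10 rows; each row shifts and turns the commanded pose from where the row before left it; what a row does not reach is not made up. A row lasts 1/10 s, in which the tool goes at most 50 mm and 8.59 degrees, less where a joint would pass 70% of its speed; a pose out of reach is approached as far as the arm can. A call is refused whole if a number of a shift passes 1 or a number of a turn 1, either way. A call with a gripper value outside its range is refused whole. The fingers move at their own pace and stop on an object; FORCE is the grip in N (left out, the last holds). Time passes only in rows, so rows that do not move let the fingers close. It gives the time, the measured TCP pose, the force, the opening and the grip force at its end, in the units of the state.
- ctrl.sense(): the state, without advancing time (a new reading comes with each control period).
- optics.capture(name): name is "scene" or "top" or "wrist"; returns a dict with "img" (384x512x3 uint8, blue, green, red), "K" (3x3 intrinsics, pixels), "R" (3x3) and "t" (3): a world point X has camera coordinates R X + t. Camera axes: x right, y down, z forward; pixel columns grow to the right and rows downward; lengths in mm; the calibration is good to about 2 mm. A picture is of the moment at which its call begins. There is no depth.
- ctrl.finish_job(): hands the job in; it is judged then, once.
The state is a dict: "time_s": time; "joints": joint angles; "dq": joint speeds; "tau": joint torques, N m; "eef_pos": TCP position; "ee_rot": TCP orientation; "force": force on the tool from outside, world axes, zero at the start; "wrist_torque": the same for the moment, N m; "grip_width": opening from 0.0 (shut) to 1.0 (fully open); "grip_force": force on a finger pad.
Only numpy, scipy, OpenCV 4.12 (cv2) and the standard library are available. Lean on these libraries where they do the work, as an engineer would, in place of code of your own. Each camera call takes 0.05 s, during which the arm holds its last target. There are 200 camera calls.

## Task

Start up the strip bender by pushing its controls in this order: at the power box press down the raised end of the mains rocker (the end away from the robot) until it has tipped fully over; on the panel push the small, flat-topped round enable button fully home, where it stays; then press the square start key all the way down and let it spring back up. Do not press the bar-shaped jog key or the large mushroom-headed stop button, and leave the loose things lying where they are; nothing is picked up.

Things in the scene. Friction and masses are not known exactly. Their poses are not given: they have to be found in the camera images.
- powerbox: Grey metal bench power box, 100 (its x) x 160 (its y) x 55 mm high, fixed to the table on the robot's left. Origin: centre of its underside; x away from the robot, y to the left at yaw 0. On its top: the mains rocker (at x 0, y -35 mm) and, at y +40 mm, a white plug 38 mm across standing 30 mm above the top in an outlet.
- rocker (a joint): Angle of the mains rocker, rad: 0 off, 0.36 fully on (its stop). A grey paddle of two flat halves, each 34 x 34 mm, meeting in a shallow V over the pivot; it tips about the box's y axis and stays where it is left (about 3 N moves it). Off: its far half (box +x) stands up, its end 12 mm higher than the level near half. On: the far half is level, the near one stands up.
- rocker_pad (a point): The place to press to switch on: on the upper face of the rocker's far half, mid-width, 24 mm out from the pivot; it moves with the rocker. Off it is about 75 mm above the table, fully on 67 mm (the level half then has 8 mm of free space under its face to the plate below).
- panel: Control panel of the strip bender: grey enclosure 130 (x) x 330 (y) x 50 mm high, fixed, ahead right. Origin: centre of its underside; x away from the robot, y left at yaw 0. On it a row of four bare metal switch blocks, 70 x 70 mm, tops 70 mm above the table, at x +25, y -120, -40, 40, 120 mm, in any order; each has one black push control. The near 55 mm is a ledge with loose things.
- enable (a joint): Travel of the enable button, m: 0 out, 0.010 fully home (its stop). The small plain round button, a flat-topped cylinder 26 mm across. About 4 N moves it; it has no return spring and stays down where it is left.
- enable_top (a point): Centre of the enable button's flat top: 84 mm above the table when out, 74 mm when home (still 4 mm above its block). Moves with it.
- start (a joint): Travel of the start key, m: 0 up, 0.005 fully pressed (its stop). The square key, 30 x 30 mm. A spring (3 N rising to 7 N) brings it back up.
- start_top (a point): Centre of the start key's flat top: 79 mm above the table when up, 74 mm when pressed. Moves with it.
- jog (a joint): Travel of the jog key, m: 0 up, 0.005 pressed; sprung. The narrow bar key, 12 (panel x) x 46 mm (panel y). Not to be used.
- jog_top (a point): Centre of the jog key's flat top, 79 mm above the table.
- stop (a joint): Travel of the stop button, m: 0 up, 0.005 pressed; sprung. The mushroom-headed button, domed head 50 mm across on a 20 mm stem. Not to be used.
- stop_top (a point): Centre of the mushroom's top, 94 mm above the table.
- screwdriver: Loose screwdriver 150 mm long lying across the panel's ledge, along panel y; bystander.
- triangle: Loose triangle folded from aluminium strip, sides 42 mm, 18 mm high, on the panel's ledge; bystander. Origin: centre of its underside.
- jar: Loose glass jar, 40 mm across, 65 mm high, between the panel and the power box; bystander. Origin: centre of its underside.
- mug: Loose white mug, 80 mm across, 90 mm high, behind the power box; bystander. Origin: centre of its underside.
- coil: Loose ring of aluminium strip, 110 mm across, 30 mm high, at the back; bystander. Origin: centre of its underside.
- wrench: Loose wrench 180 mm long, lying to the left of the robot's base; bystander.
- zigzag: Loose zigzag-folded aluminium strip, about 210 mm long, 25 mm high, behind the panel; bystander. Origin: centre of its underside.

How it is judged (in metres and radians):
On the way, in this order (a step that is already met when the one before it is completed fails the run):
1. the mains rocker is tipped on (value of joint rocker above 0.3 rad), for 0.1 s.
2. the enable button is pushed home with the mains on (value of joint rocker above 0.3 rad and value of joint enable above 0.008 m), for 0.1 s.
3. the start key is pressed down with mains on and enable home (all of step 2 and value of joint start above 0.0037 m), for 0.05 s.
At the end, for the whole second after the job is handed in: Rocker tipped on (over 0.30 of 0.36 rad), enable button home (over 8 of 10 mm), start key back up after its press (within 1.5 mm), jog key and stop button up (within 1.5 mm), every loose thing within 25 mm of where it started (all of step 2 and value of joint each of start, jog, stop below 0.0015 m and distance of each of screwdriver, triangle, jar, mug, coil, wrench, zigzag from where it was at the start of the episode below 0.025 m); the robot touches nothing.
It fails at once if the enable button is pushed in (4 mm) before the mains is on (value of joint enable above 0.004 m and not (value of joint rocker above 0.3 rad)).
It fails at once if the start key is pressed (2 mm) before the enable button is home with the mains on (value of joint start above 0.002 m and not (value of joint rocker above 0.3 rad and value of joint enable above 0.008 m)).
It fails at once if the jog key is pressed (2 mm) (value of joint jog above 0.002 m).
It fails at once if the stop button is pressed (2 mm) (value of joint stop above 0.002 m).
It fails at once if a loose thing is shoved, lifted or carried (over 25 mm) (distance of any of screwdriver, triangle, jar, mug, coil, wrench, zigzag from where it was at the start of the episode above 0.025 m).
It also fails if it takes over 48 s, if anything falls off the work surface, if the arm or the gripper's body presses on something with over 40 N, if the wrist force passes 120 N, or if a joint passes its speed limit or range.

## Working session

There is one attempt and no reset: what is moved stays moved. The work goes in short steps, Python scripts to look and compute and a shell command to move; the robot and the scene stay as the last step left them, time stands still between calls to the robot, and variables do not carry over. Pictures are saved under pics/ and viewed, at most 10 in all, crops included, and the job is handed in when it is done.

```bash
mkdir -p pics; cat > h.py <<'E'
import numpy as np,cv2
from rig import ctrl,optics
def shot(n,f):
    c=optics.capture(n); cv2.imwrite(f'pics/{f}.png',c['img']); np.savez(f'pics/{f}.npz',K=c['K'],R=c['R'],t=c['t']); return c
def back(f,u,v,z):
    c=np.load(f'pics/{f}.npz'); d=c['R'].T@np.linalg.inv(c['K'])@np.array([u,v,1.]); o=-c['R'].T@c['t'].ravel()
    return (o+d*(z-o[2])/d[2]).round(1)
E
python3 - <<'E'
from h import *
for n in ['top','scene']:
    c=shot(n,n+'0'); print(c['K'],(-c['R'].T@c['t']))
    cv2.imwrite(f'pics/{n}0b.png',cv2.resize(c['img'],(800,600),interpolation=cv2.INTER_CUBIC))
print(ctrl.sense())
E
```

```text
[[431.00644677   0.         252.62529033]
 [  0.         431.00644677 197.51160274]
 [  0.           0.           1.        ]] [ 449.09936257  -17.67735513 1233.26187995]
[[453.96568841   0.         259.36728219]
 [  0.         453.96568841 195.29587292]
 [  0.           0.           1.        ]] [837.93486481 526.87069454 934.38548104]
{'time_s': 0.1, 'joints': array([ 1.06359304e+00,  3.13364408e-01,  1.49836689e+00,  7.93815069e-06,
        1.33098182e+00, -2.23390176e-01]), 'dq': array([ 1.34946481e-03, -5.82816027e-04, -3.23068378e-03,  5.06510604e-04,
       -1.30589803e-03, -6.44153251e-05]), 'tau': array([ 2.20851121e-03, -4.12903440e+01, -2.60144019e+01, -2.02455308e-04,
        3.03422472e-03, -2.81279290e-05]), 'eef_pos': array([146.9008425 , 503.79151361, 230.80528854]), 'ee_rot': array([-2.03730595e-04,  1.41431676e-01,  9.89947861e-01, -5.21890346e-04]), 'force': array([ 0.06543778, -0.28658537, -0.32380558]), 'wrist_torque': array([-0.04337764,  0.01175308, -0.02111022]), 'grip_force': 0.0, 'grip_width': 1.0033197834350147}
```

View pics/top0b.png

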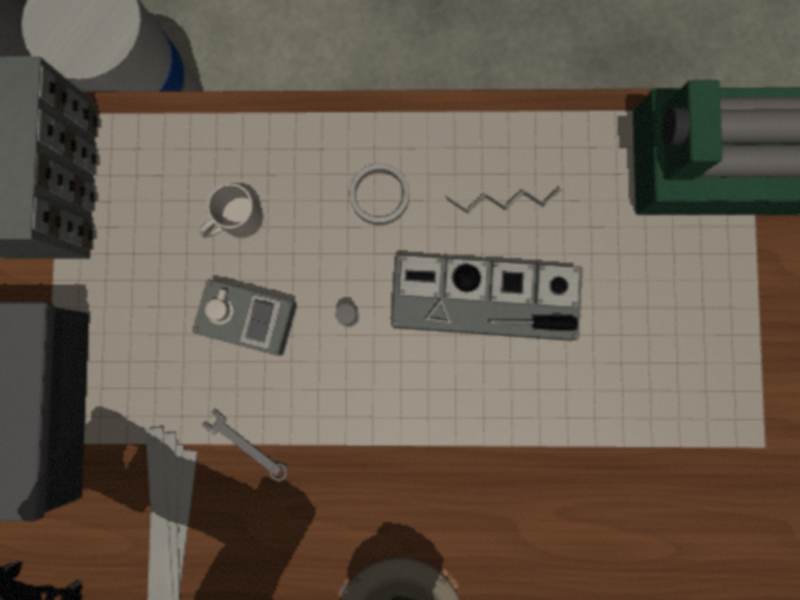

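View pics/scene0b.png

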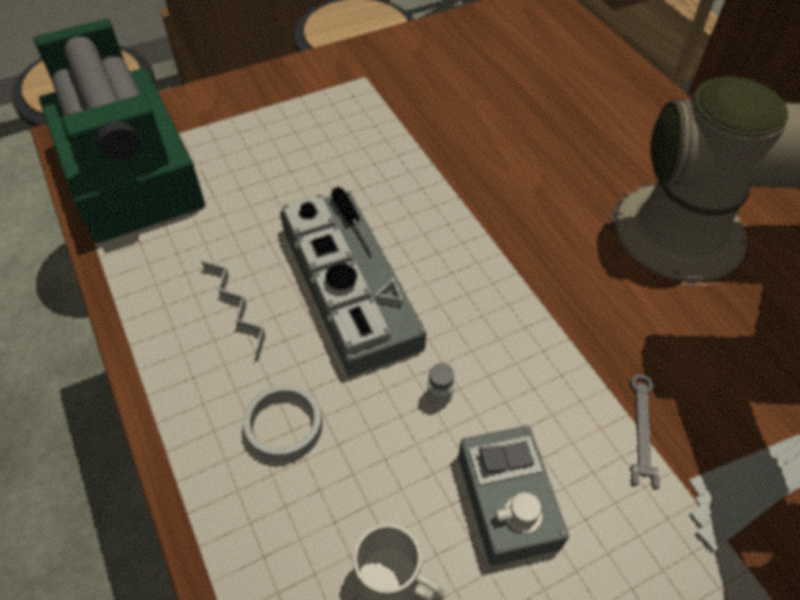

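The top view shows, from left to right on the panel: jog bar (420,276), mushroom (466,277), square start (513,282) and round enable (559,285). The rocker is at (263,320). The scene view agrees. I'll enlarge both areas.

```bash
python3 - <<'E'
from h import *
i=cv2.imread('pics/top0.png')
a=cv2.resize(i[170:235,120:195],None,fx=8,fy=8,interpolation=cv2.INTER_CUBIC)[:, :600]
b=cv2.resize(i[158:220,245:378],None,fx=6,fy=6,interpolation=cv2.INTER_CUBIC)
a=cv2.convertScaleAbs(a,alpha=1.6);b=cv2.convertScaleAbs(b,alpha=1.6)
cv2.imwrite('pics/a.png',a);cv2.imwrite('pics/b.png',b);print(a.shape,b.shape)
E
```

```text
(520, 600, 3) (372, 798, 3)
```

View pics/a.png

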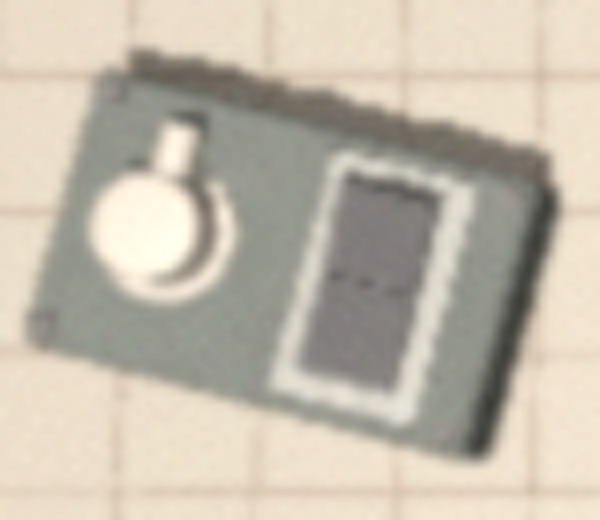

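View pics/b.png

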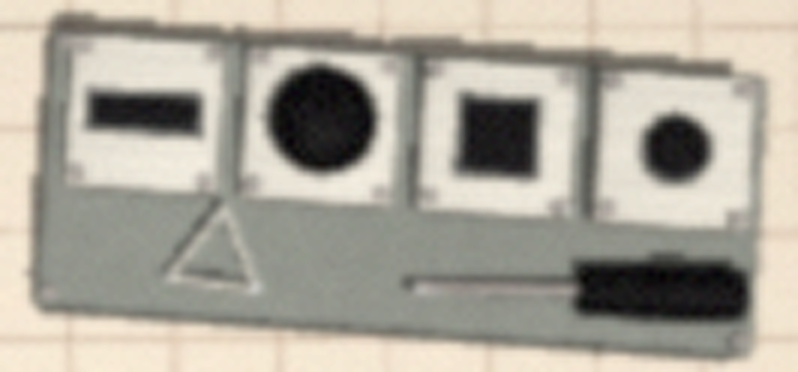

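```bash
python3 - <<'E'
from h import *
A=lambda U,V,z:back('top0',(U+.5)/8-.5+120,(V+.5)/8-.5+170,z)
B=lambda U,V,z:back('top0',(U+.5)/6-.5+245,(V+.5)/6-.5+158,z)
c=[A(*p,55) for p in[(105,70),(550,185),(480,458),(30,340)]]
print('box corners',c,'centre',np.mean(c,0),[np.linalg.norm(c[i]-c[i-1]).round(1) for i in range(4)])
u=c[1]-c[0]+c[2]-c[3];yaw=np.arctan2(-u[1],u[0]); # -y dir
th=np.arctan2(u[1],u[0])+np.pi/2;print('yaw',np.degrees(th))
R=np.array([[np.cos(th),-np.sin(th)],[np.sin(th),np.cos(th)]]);m=np.mean(c,0)[:2]
print('rocker from box',m+R@[0,-35],'pad',m+R@[23,-35])
print('pivot seen',A(368,284,66),'far end',A(395,182,79),'far mid',A(381,234,72),'near end',A(350,384,67))
for n,p in dict(en=(677,148,84),st=(498,135,79),jog=(144,112,79),stop=(321,118,90)).items(): print(n,B(*p))
e,j=B(677,148,84),B(144,112,79);print('dist e-j',np.linalg.norm((e-j)[:2]),'yaw',np.degrees(np.arctan2(*(j-e)[:2]))*-1)
# scene check
S=lambda U,V,z:back('scene0',(U+.5)/1.5625-.5,(V+.5)/1.5625-.5,z)
print('scene en',S(308,210,84),'st',S(324,244,79),'pivot',S(507,457,66))
q=ctrl.sense();print(q['eef_pos'],q['ee_rot'])
E
```

```text
box corners [array([604.4, 342.7,  55. ]), array([564.6, 187.2,  55. ]), array([470.7, 209.7,  55. ]), array([510.7, 366.1,  55. ])] centre [537.6   276.425  55.   ] [np.float64(96.6), np.float64(160.5), np.float64(96.6), np.float64(161.4)]
yaw -14.351336863951701
rocker from box [528.92464979 242.51720888] pad [551.20691252 236.81626445]
pivot seen [529.5 247.   66. ] far end [563.2 235.6  79. ] far mid [546.1 241.6  72. ] near end [495.4 252.2  67. ]
en [ 590.5 -270.6   84. ]
st [ 596.9 -192.1   79. ]
jog [607.2 -33.6  79. ]
stop [ 603.  -112.1   90. ]
dist e-j 237.58764698527577 yaw -4.030635390895207
scene en [ 593.7 -264.9   84. ] st [ 598.5 -189.4   79. ] pivot [528.6 247.9  66. ]
[146.9008425  503.79151361 230.80528854] [-2.03730595e-04  1.41431676e-01  9.89947861e-01 -5.21890346e-04]
```

Both cameras agree to within about 6 mm, and the spacing and height checks hold. Targets are pad (552,240), enable (592,-269) and start (598,-191). The tool's closing line already lies nearly along the box's y axis, so I'll shut the fingers and move over the rocker.

```bash
python3 -m handwheel '[[[1,0.5,-0.33,0,0],[1,0.5,-0.33,0,0],[1,0.5,-0.33,0,0],[1,0.5,-0.33,0,0],[1,0.5,-0.33,0,0],[1,0.5,-0.33,0,0],[1,0.5,-0.33,0,0],[1,0.5,-0.33,0,0],[1,0.5,-0.33,0,0],[1,0.5,-0.33,0,0]]]' 20; python3 -m handwheel '[[[1,0.5,-0.33,0,0],[1,0.5,-0.33,0,0],[1,0.5,-0.33,0,0],[1,0.5,-0.33,0,0],[1,0.5,-0.33,-0.5,0],[1,0.5,-0.33,-0.5,0],[1,0.1,0,-0.5,0],[1,0,0,-0.5,0],[1,0,0,0,0],[1,0,0,0,0]]]'
```

```text
time_s: 1.1
eef_pos: [397.9, 338.1, 231.0]
ee_rot: [-0.0, 0.141, 0.99, -0.0]
force: [-0.5, 0.4, 0.2]
grip_width: -0.004
grip_force: 0.0
time_s: 2.1
eef_pos: [552.0, 240.1, 131.8]
ee_rot: [-0.0, 0.141, 0.99, -0.0]
force: [0.6, 0.4, 0.4]
grip_width: 0.002
grip_force: 0.0
```

```bash
python3 -m handwheel '[[[1,0,0,-0.3,0],[1,0,0,-0.3,0],[1,0,0,-0.2,0],[1,0,0,0,0],[1,0,0,0,0]]]'; python3 - <<'E'
from h import *
c=shot('scene','s1');b=c['img'][240:365,270:380]
w=shot('wrist','w1')['img']
b=cv2.resize(b,(440,500),interpolation=cv2.INTER_CUBIC)
cv2.imwrite('pics/s1b.png',cv2.convertScaleAbs(np.hstack([b,cv2.resize(w,(360,270)).__class__ and cv2.copyMakeBorder(cv2.resize(w,(360,270)),0,230,0,0,0)]),alpha=1.5))
E
```

```text
time_s: 2.6
eef_pos: [552.5, 240.2, 92.4]
ee_rot: [0.001, 0.141, 0.99, 0.0]
force: [-0.6, 0.3, 0.6]
grip_width: -0.001
grip_force: 0.0
```

View pics/s1b.png

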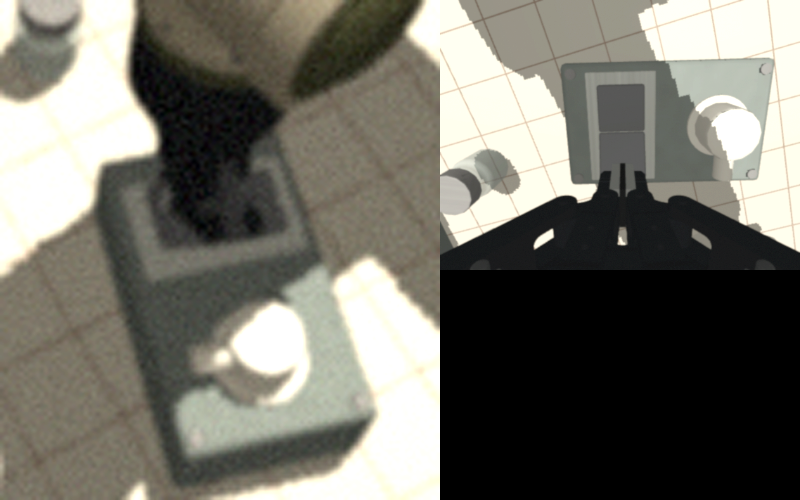

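The scene crop shows the fingertips over the rocker's far half. The wrist view shows the tip (622,165) in line with the rocker (622,110). I'll press down slowly.

```bash
python3 -m handwheel '[[[1,0,0,-0.2,0],[1,0,0,-0.1,0],[1,0,0,-0.06,0],[1,0,0,-0.06,0],[1,0,0,-0.06,0],[1,0,0,0,0]]]';python3 -m handwheel '[[[1,0,0,-0.02,0],[1,0,0,-0.02,0],[1,0,0,0,0],[1,0,0,0,0]]]'
```

```text
time_s: 3.3
eef_pos: [552.0, 240.0, 67.1]
ee_rot: [-0.0, 0.141, 0.99, 0.0]
force: [1.5, 0.3, 2.4]
grip_width: 0.0
grip_force: 1.0
time_s: 3.7
eef_pos: [552.1, 240.1, 66.9]
ee_rot: [0.0, 0.141, 0.99, 0.0]
force: [-4.2, -2.6, 14.7]
grip_width: -0.0
grip_force: 7.6
```

The force rise at z=66.9 shows the rocker is on its stop. I'll raise the tool, confirm with one picture and cross over to the enable button.

```bash
python3 -m handwheel '[[[1,0,0,0.2,0],[1,0,0,0.5,0],[1,0,0,0.5,0],[1,0,0,0.5,0],[1,0,-0.4,0,0.5],[1,0.1,-0.6,0,0.5],[1,0.1,-0.6,0,0.5],[1,0.1,-0.6,0,0],[1,0.1,-0.6,0,0],[1,0.1,-0.6,0,0]]]';python3 -m handwheel '[[[1,0.1,-0.6,0,0],[1,0.1,-0.6,0,0],[1,0.1,-0.6,0,0],[1,0,-0.6,0,0],[1,0,-0.6,0,0],[1,0,-0.6,0,0],[1,0,-0.6,0,0],[1,0,-0.6,0,0],[1,0,-0.6,0,0],[1,0,-0.6,0,0]]]';python3 -m handwheel '[[[1,0,-0.6,0,0],[1,0,-0.4,0,0],[1,0,-0.2,0,0],[1,0,0,0,0],[1,0,0,0,0]]]'
python3 - <<'E'
from h import *
c=shot('scene','s2');b=c['img'][255:365,270:380]
w=shot('wrist','w2')['img']
cv2.imwrite('pics/s2b.png',cv2.convertScaleAbs(np.hstack([cv2.resize(b,(384,384),interpolation=cv2.INTER_CUBIC),w[:,50:460]]),alpha=1.5))
E
```

```text
time_s: 4.7
eef_pos: [576.8, 68.9, 150.2]
ee_rot: [-0.0, 0.037, 0.999, 0.0]
force: [-0.1, 0.3, -0.4]
grip_width: 0.001
grip_force: 0.0
time_s: 5.7
eef_pos: [591.7, -230.9, 150.1]
ee_rot: [-0.0, 0.037, 0.999, 0.0]
force: [0.4, 0.0, 0.0]
grip_width: -0.0
grip_force: 0.0
time_s: 6.2
eef_pos: [592.1, -289.0, 150.2]
ee_rot: [-0.0, 0.037, 0.999, 0.0]
force: [0.4, 0.2, 0.3]
grip_width: 0.002
grip_force: 0.0
```

View pics/s2b.png

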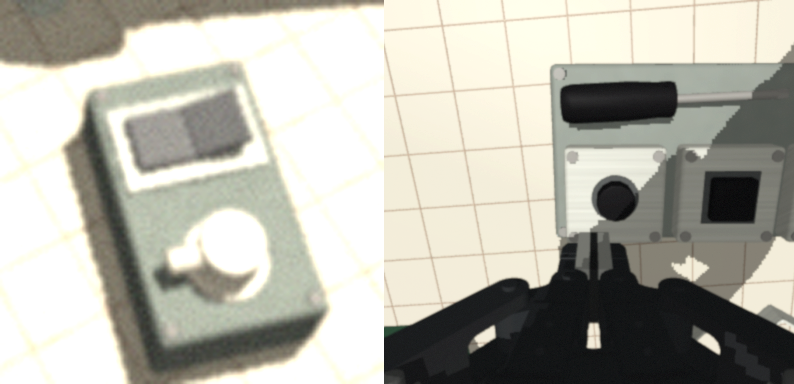

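The rocker is on: its near half now stands up and its far half is level. In the wrist view the enable button is at (280,198) and the start key at (401,198). My y count overshot by 20 mm, so I'll refine with this view.

```bash
python3 - <<'E'
from h import *
print(back('w2',280,198,84),back('w2',401,198,79))
E
```

```text
[ 587.3 -275.4   84. ] [ 594.8 -194.6   79. ]
```

```bash
python3 -m handwheel '[[[1,-0.03,0.37,0,0],[1,0,0,-0.5,0],[1,0,0,-0.5,0],[1,0,0,-0.2,0],[1,0,0,-0.08,0],[1,0,0,-0.06,0],[1,0,0,-0.06,0],[1,0,0,-0.06,0],[1,0,0,-0.04,0],[1,0,0,0,0]]]';python3 -m handwheel '[[[1,0,0,-0.02,0],[1,0,0,-0.02,0],[1,0,0,0,0],[1,0,0,0,0]]]'
```

```text
time_s: 7.3
eef_pos: [590.9, -271.5, 75.5]
ee_rot: [0.001, 0.037, 0.999, -0.0]
force: [0.9, 1.4, 1.7]
grip_width: 0.001
grip_force: 1.0
time_s: 7.7
eef_pos: [590.9, -271.6, 74.0]
ee_rot: [0.001, 0.037, 0.999, -0.0]
force: [0.3, 3.2, 6.8]
grip_width: -0.001
grip_force: 3.4
```

```bash
python3 -m handwheel '[[[1,0,0,-0.02,0],[1,0,0,0,0],[1,0,0,0,0]]]';python3 -m handwheel '[[[1,0,0,0.2,0],[1,0,0,0.6,0],[1,0.06,0.5,0,0],[1,0.06,0.5,0,0],[1,0,0.5,0,0],[1,0,0.1,0,0],[1,0,0,0,0],[1,0,0,0,0]]]'
```

```text
time_s: 8.0
eef_pos: [590.9, -271.6, 73.9]
ee_rot: [0.001, 0.037, 0.999, -0.0]
force: [-2.6, 4.4, 12.6]
grip_width: -0.001
grip_force: 6.4
time_s: 8.8
eef_pos: [596.4, -192.5, 112.3]
ee_rot: [-0.0, 0.037, 0.999, -0.0]
force: [0.1, 1.1, -0.9]
grip_width: 0.002
grip_force: 0.0
```

The enable button is on its stop: z held at 73.9 while the force rose to 12.6 N. Next is the start key.

```bash
python3 -m handwheel '[[[1,0,0,-0.4,0],[1,0,0,-0.2,0],[1,0,0,-0.06,0],[1,0,0,-0.04,0],[1,0,0,-0.04,0],[1,0,0,-0.02,0],[1,0,0,-0.02,0],[1,0,0,0,0],[1,0,0,0,0]]]'
```

```text
time_s: 9.7
eef_pos: [596.6, -192.0, 74.3]
ee_rot: [0.0, 0.037, 0.999, -0.001]
force: [-3.6, -1.0, 6.8]
grip_width: -0.003
grip_force: 3.2
```

```bash
python3 -m handwheel '[[[1,0,0,-0.02,0],[1,0,0,-0.02,0],[1,0,0,0,0],[1,0,0,0,0]]]'; python3 -m handwheel '[[[1,0,0,0.2,0],[1,0,0,0.8,0],[1,0,0,0.8,0],[1,-0.6,0,0.6,0],[1,-0.8,0,0.2,0],[1,-0.8,0,0,0],[1,-0.8,0,0,0],[1,0,0,0,0],[1,0,0,0,0],[1,0,0,0,0]]]'
python3 - <<'E'
from h import *
c=shot('scene','s3')
cv2.imwrite('pics/s3b.png',cv2.convertScaleAbs(cv2.resize(c['img'][100:365,130:380],(566,600),interpolation=cv2.INTER_CUBIC),alpha=1.4))
E
```

```text
time_s: 10.1
eef_pos: [596.7, -192.1, 73.9]
ee_rot: [0.001, 0.037, 0.999, -0.001]
force: [-8.5, 0.4, 17.3]
grip_width: -0.0
grip_force: 9.1
time_s: 11.1
eef_pos: [447.5, -191.7, 201.6]
ee_rot: [0.001, 0.037, 0.999, -0.0]
force: [-0.3, -0.2, -1.2]
grip_width: -0.002
grip_force: 0.0
```

View pics/s3b.png

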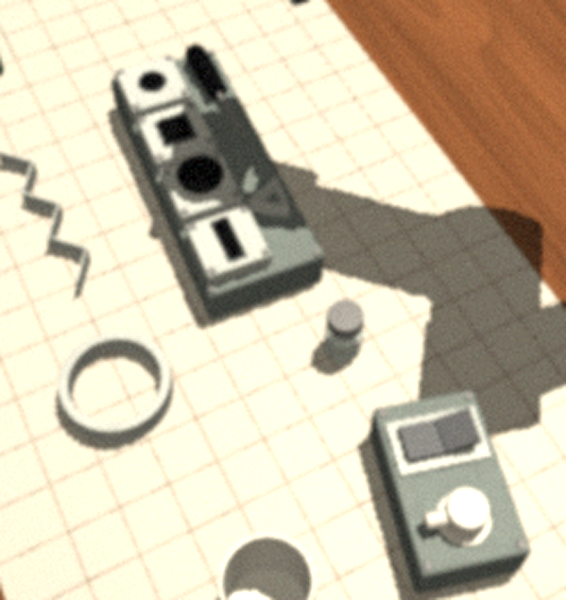

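The picture shows the rocker on (438,435), enable sunk flat (152,80), start back up (175,128) and the loose things in place. The arm is clear, so I'll hand the job in.

```bash
python3 -c "
from rig import ctrl
print(ctrl.finish_job())"
```

```text
the job is handed in; nothing more can be done
None
```

The job is handed in with no verdict returned: I switched the mains rocker on, pushed enable home and pressed start in that order, each to its stop by force and height, and the last picture shows start back up, the loose things in place and the arm clear.

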